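# Hang the cutlery drainer in the washing-up bowl

### The job

The steel cutlery drainer (the box with a hook on one side and a handle on the other) has been shoved handle-first against the bread bin. Take it away from there, stand it upright on the chopping board and let go of it; then take it by its handle and hang it inside the washing-up bowl, square to the side, with its two-pronged hook over the rim and down on it, so that it hangs by itself inside the bowl. Any of the bowl's four sides will do; do not tip the drainer over and do not knock or shift the other things standing about.

Things in the scene. Friction and masses are not known exactly. Their poses are not given: they have to be found in the camera images.
- drainer: Cutlery drainer: closed steel box 54 mm deep (own x) by 100 wide (y) by 85 high, slotted top, 0.3 kg; origin under its centre. Hook on its +x side, handle on -x. Starts upright, handle 5 to 12 mm from the bread bin: no room for a finger; grip the box across its 54 mm, one finger between box and handle, the other between the hook's prongs. Gripped so it cannot be hung: a finger is in the rim's way
- drainer_hook (a point): Point that lies on the rim: (35, 0, 92) mm in the drainer, midway between the hook's two prongs. Each is a strap 20 mm wide, 4 thick, centred at y = -39 and +39 (58 mm free between): it rises at the box's back, bridges outwards (underside 92, top 96 mm high), comes down as a tongue. Mouth 16 mm (x 27 to 43); tongue x 43 to 47 down to 68 mm high, then a lip flared out to x = 52, down to 58 mm
- drainer_handle (a point): Centre of the handle: (-68, 0, 88) mm in the drainer. An upright flat bar 10 mm thick (own x), 62 mm wide (y), 32 mm tall (72 to 104 mm above the drainer's underside), 36 mm clear of the box on two 5 mm arms at y = -28.5 and +28.5 mm (72 to 84 mm high); 52 mm free between the arms for a finger. Grip it from above across its 10 mm
- bowl: Washing-up bowl: grey rectangular tub, open on top, straight upright walls 6 mm thick, outside 240 mm (own x) by 320 mm (own y) by 130 mm high, empty, standing fast. Origin at the centre of its underside. The hook has 10 mm of play over the wall; hung right, the box lies with its back to the inside of the wall and its underside 38 mm above the bowl's underside
- bowl_rim (a point): Centre of the bowl's mouth, at the height of the rim, 130 mm above the bowl's underside
- board: Chopping board of light wood, 340 mm (own x) by 220 mm (own y), fixed; origin under its centre at table height, its flat top 30 mm above that. A mug stands on it at its +x end (own x about 125 mm); the rest is free
- bread_bin: Bread bin, white with a wooden lid, 320 mm (own x) by 240 mm (own y) by 232 mm high, fixed; origin at the centre of its underside. The drainer stands before its +y face, 120 mm from the origin
- mug: White mug on the board, 76 mm across, 85 mm high, handle at its own +y; origin at the centre of its underside. Leave alone
- canister: Plain steel canister with a lid and black knob, 64 by 99 mm, 111 mm high, much like the drainer but without hook or handle; origin at the centre of its underside. Leave alone
- oil: Green oil bottle, 60 mm across, 220 mm high, origin under its centre. Leave alone
- jar: Glass jar, 70 mm across, 100 mm high, origin under its centre. Leave alone
- moka: Aluminium coffee pot, 84 mm across, 167 mm high, black handle at its own -x out to 75 mm; origin under its centre. Leave alone
- dish: White bowl, 110 mm across, 45 mm high, origin under its centre. Leave alone
- spoon: Wooden spoon lying flat along its own x, 200 mm long. Leave alone

How it is judged:
By the outcome, as a careful person would: the job done as asked, in the order asked, and still so for the second after the job is handed in, with the robot touching nothing.
It also fails if it takes over 67 s, if anything falls off the work surface, if the arm or the gripper's body presses on something with over 40 N, if the wrist force passes 120 N, or if a joint passes its speed limit or range.

### The arm

A 6-joint arm with a two-finger parallel gripper is mounted at the origin on the work surface. World frame = base frame: x ahead of the robot, y to its left, z up, the work surface at z = 0. Lengths are in m, angles in rad, forces in N, time in s.
With the tool pointing down it reaches from about 0.35 to 0.975 m from the base axis. Payload 4.9 kg.
Tool frame: the origin (TCP) lies at the very end of the fingers, on their centre line; the grasp point (between the pads) lies manip.grip_point_offset behind it (manip.grip_point_offset is the distance from the TCP to the grasp point, in m); z points along the fingers, y is the line along which they close (so a half turn about z gives the same grasp; the last joint's range is limited). The gripper opens to 85 mm and grips with 20 to 120 N. Pads are 22 mm wide; open, the fingers measure 114 mm over their backs; the gripper's body (76 mm by 85 mm) begins 54 mm behind the grasp point. The pads swing forward as they close: fully open they stand 13 mm farther back than shut.
Start: joints at [1.089, 0.053, 1.613, -0, 1.476, -0.119], TCP at [0.222, 0.584, 0.231] pointing down, gripper open.
Joint ranges: [-3.01, 3.01], [-1.01, 2.22], [0.06, 2.58], [-1.02, 4.17], [0.09, 2.62], [-3.14, 3.14]. Speed limits (rad/s): [2.57, 2.57, 3.14, 3.14, 3.14, 3.14].

### API

Orientations are given as a unit quaternion [w, x, y, z].
In Python, from plant import manip gives the robot as it stands.
- The arm moves only by the shell command python3 -m crank 'ROWS' [OPENING]. ROWS is JSON, a list of rows, each an object of numbers: "x", "y", "z": the shift along the tool's x, y, z in cm; "turn": the turn about the tool's z in rad. In form: [{"x": .., "y": .., "z": .., "turn": ..}, ...]. A call has 1 to 5 rows; each row shifts and turns the commanded pose from where the row before left it, along the tool's axes as they then stand; what a row does not reach is not made up. A row lasts 1/10 s, in which the tool goes at most 50 mm and 8.59 degrees, less where a joint would pass 70% of its speed; a pose out of reach is approached as far as the arm can. A call with a gripper value outside its range is refused whole. OPENING is the opening in per cent of the stroke, from 0 (shut) to 100 (fully open), set as the call begins (- or left out, the last holds). The fingers move at their own pace and stop on an object; the grip force is fixed at half the most. Time passes only in rows, so rows that do not move let the fingers close. It gives the time, the measured TCP pose, the force, the opening and the grip force at its end, in the units of the state.
- manip.state(): the state, without advancing time (a new reading comes with each control period).
- manip.grab_frame(name): name is "scene" or "top" or "wrist"; returns (picture, depth): 384x512x3 uint8, red, green, blue; 384x512 float32, m along the optical axis (not along the pixel's ray), 0 where there is no reading.
- manip.camera_model(name): a dict with "mtx" (3x3 intrinsics, pixels), "world_to_cam" (4x4, takes a point from world to camera coordinates). Camera axes: x right, y down, z forward; pixel columns grow to the right and rows downward; lengths in m; the calibration is good to about 2 mm. A picture is of the moment at which its call begins: read the wrist's pose just before it. camera_model takes no time and is no camera call; for the wrist camera it gives the pose at the moment of the call.
- manip.job_done(): hands the job in; it is judged then, once.
The state is a dict: "time": time; "joint_pos": joint angles; "joint_vel": joint speeds; "joint_efforts": joint torques, N m; "tool_pos": TCP position; "tool_rot": TCP orientation; "contact_force": force on the tool from outside, world axes, zero at the start; "ft_torque": the same for the moment, N m; "gripper_width": opening from 0.0 (shut) to 1.0 (fully open); "grasp_force": force on a finger pad.
Only numpy, scipy, OpenCV 4.12 (cv2) and the standard library are available. Lean on these libraries where they do the work, as an engineer would, in place of code of your own. Each camera call takes 0.05 s, during which the arm holds its last target. There are 200 camera calls.

## Working session

There is one attempt and no reset: what is moved stays moved. The work goes in short steps, Python scripts to look and compute and a shell command to move; the robot and the scene stay as the last step left them, time stands still between calls to the robot, and variables do not carry over. Pictures are saved under pics/ and viewed, at most 10 in all, crops included, and the job is handed in when it is done.

```bash
ls; mkdir -p pics
python3 - <<'E'
from plant import manip
import cv2,numpy as np
s=manip.state();print(s['time'],s['tool_pos'],s['tool_rot'],s['gripper_width'],manip.grip_point_offset)
for n in("top","scene"):
    p,d=manip.grab_frame(n);m=manip.camera_model(n)
    np.savez(f"pics/{n}0.npz",p=p,d=d,K=m["mtx"],T=m["world_to_cam"])
    cv2.imwrite(f"pics/{n}0.png",p[:,:,::-1])
    print(n,m["mtx"],m["world_to_cam"])
E
```

```text
pics
0.0 [0.22149688 0.58375521 0.23003405] [-3.03065153e-04  1.80369610e-01  9.83598339e-01 -1.00929737e-03] 0.9982984352630367 0.0187
top [[485.14458621   0.         246.23195155]
 [  0.         485.14458621 190.14145685]
 [  0.           0.           1.        ]] [[ 0.01987017 -0.9998007  -0.00193266 -0.14938526]
 [-0.97756373 -0.01902271 -0.20977914  0.52757593]
 [ 0.20970056  0.00605765 -0.97774689  1.21258924]
 [ 0.          0.          0.          1.        ]]
scene [[404.54437931   0.         261.35434366]
 [  0.         404.54437931 187.93450409]
 [  0.           0.           1.        ]] [[ 0.32687353  0.94489634  0.0180165  -0.05232645]
 [ 0.74783007 -0.24695108 -0.61625105 -0.34535621]
 [-0.57784417  0.21490944 -0.78734367  1.66154555]
 [ 0.          0.          0.          1.        ]]
```

View pics/top0.png

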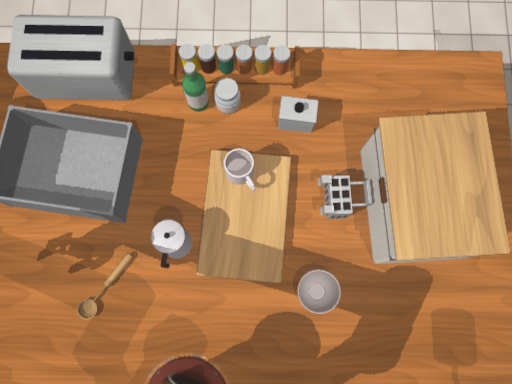

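View pics/scene0.png

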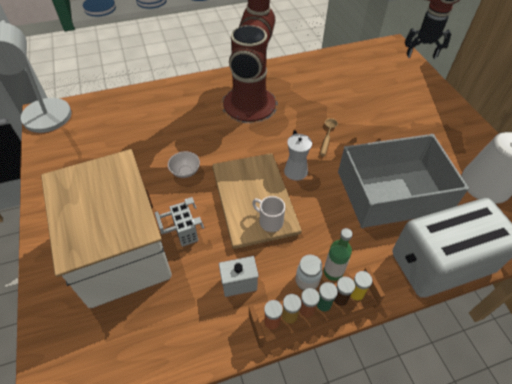

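The top view shows the drainer at (342,196) with its handle to the right against the bread bin and its hook to the left. The board is at (245,215) with the mug at (240,167). The bowl is at (70,163) and the canister at (298,113).

```bash
cat > h.py <<'E'
import numpy as np,cv2
def cloud(p,d,K,T):
    v,u=np.mgrid[:d.shape[0],:d.shape[1]]
    c=np.stack([(u-K[0,2])/K[0,0]*d,(v-K[1,2])/K[1,1]*d,d],-1)
    R,t=T[:3,:3],T[:3,3]
    w=(c-t)@R; w[d==0]=np.nan
    return w
def rect(P):
    (c,s,a)=cv2.minAreaRect((P[:,:2]*1000).astype(np.float32))
    return np.round(c,1),np.round(s,1),round(a,2)
E
python3 - <<'E'
from h import *
z=np.load("pics/top0.npz");w=cloud(z['p'],z['d'],z['K'],z['T'])
def reg(n,u0,u1,v0,v1,a,b):
    q=w[v0:v1,u0:u1].reshape(-1,3);q=q[(q[:,2]>a)&(q[:,2]<b)];print(n,len(q),rect(q),np.round(np.median(q,0),4))
reg("drainer top",312,364,165,225,.07,.12)
reg("drainer box",328,353,170,222,.075,.092)
reg("drainer hook",312,330,165,225,.05,.11)
reg("handle",353,375,165,225,.06,.115)
reg("bin",350,512,100,270,.22,.245)
reg("bowl",0,145,90,235,.12,.14)
reg("board",190,300,145,290,.022,.038)
reg("mug",215,262,140,190,.07,.1)
reg("canister",270,325,85,135,.09,.13)
reg("moka",140,200,210,275,.05,.2)
reg("oil",180,210,60,115,.05,.25)
reg("jar",212,245,75,118,.05,.12)
reg("toaster",0,140,10,100,.05,.3)
reg("dish",295,345,265,315,.03,.06)
q=w[165:225,312:375].reshape(-1,3)
for a in range(60,120,5): print(a,((q[:,2]*1000>=a)&(q[:,2]*1000<a+5)).sum(),end='; ')
E
```

```text
drainer top 1048 (array([ 518.1, -386.6]), array([ 99.8, 109.3]), 2.6) [ 0.5168 -0.3768  0.0843]
drainer box 799 (array([ 517.2, -381. ]), array([99.8, 61.4]), 0.92) [ 0.517  -0.3805  0.084 ]
drainer hook 220 (array([ 516.3, -341.4]), array([98.8, 25.1]), 3.77) [ 0.5408 -0.3399  0.0892]
handle 450 (array([ 522.7, -435.9]), array([156.3,  55. ]), 4.14) [ 0.5303 -0.4515  0.0853]
bin 15903 (array([ 518.3, -582.2]), array([331. , 251.9]), 4.69) [ 0.5091 -0.5809  0.2309]
bowl 1226 (array([584.5, 329. ]), array([324.9, 242.9]), 82.63) [0.6319 0.2914 0.128 ]
board 9881 (array([ 471.8, -136.7]), array([220.2, 340.5]), 85.7) [ 0.4544 -0.1389  0.029 ]
mug 190 (array([ 580.3, -131.5]), array([98.6, 73.6]), 64.74) [ 0.5717 -0.1236  0.0868]
canister 788 (array([ 743. , -272.8]), array([98.7, 65. ]), 82.95) [ 0.7413 -0.2715  0.094 ]
moka 1044 (array([384.3,  40.9]), array([103.6,  78.1]), 22.07) [0.3904 0.0447 0.1465]
oil 949 (array([827. ,  -1.5]), array([124.5,  74.7]), 7.48) [ 0.7845 -0.0028  0.1352]
jar 615 (array([791.3, -82. ]), array([65.1, 65.8]), 48.53) [ 0.7841 -0.0825  0.0964]
toaster 9211 (array([870.1, 315.4]), array([300.9, 170.1]), 89.96) [0.8424 0.3121 0.181 ]
dish 458 (array([ 275.4, -328. ]), array([106.4, 107. ]), 44.74) [ 0.2726 -0.3369  0.0412]
60 49; 65 53; 70 55; 75 104; 80 573; 85 306; 90 127; 95 105; 100 86; 105 28; 110 6; 115 12;
```

```bash
python3 -m crank '[{"z":-4,"turn":-0.12},{"z":-4,"turn":-0.12},{"z":-3,"turn":-0.12}]' 100
cat >> h.py <<'E'
from scipy.spatial.transform import Rotation as Ro
def pose(s):
    q=s['tool_rot'];R=Ro.from_quat([q[1],q[2],q[3],q[0]]).as_matrix();return np.array(s['tool_pos']),R
E
python3 - <<'E'
from h import *
from plant import manip
t,R=pose(manip.state());T=manip.camera_model("wrist")["world_to_cam"]
print(t,R.round(3),manip.state()['joint_pos']);c=-T[:3,:3].T@T[:3,3];print("cam in tool",R.T@(c-t),"axes",(R.T@T[:3,:3].T).round(2))
z=np.load("pics/top0.npz");w=cloud(z['p'],z['d'],z['K'],z['T'])
q=w[165:225,312:375].reshape(-1,3)
h=q[(q[:,1]<-.435)&(q[:,1]>-.462)&(q[:,2]>.094)&(q[:,2]<.108)];print("handle",len(h),rect(h),h[:,:2].mean(0))
k=q[(q[:,1]>-.36)&(q[:,2]>.088)&(q[:,2]<.102)];print("hook",len(k),rect(k),k[:,:2].mean(0))
E
```

```text
[0.22155134 0.5837972  0.23016031] [[-0.935  0.355 -0.001]
 [ 0.355  0.935 -0.002]
 [ 0.    -0.002 -1.   ]] [ 1.08896550e+00  5.32994384e-02  1.61419071e+00  2.05190120e-05
  1.47599815e+00 -1.19010805e-01]
cam in tool [ 0.07493651  0.00060507 -0.14210707] axes [[-0.   -0.96 -0.29]
 [ 1.   -0.    0.  ]
 [-0.   -0.29  0.96]]
handle 152 (array([ 542.3, -451.2]), array([101.1,  20.3]), 3.48) [ 0.53156756 -0.45008881]
hook 166 (array([ 516.6, -346.8]), array([99. , 28.2]), 3.71) [ 0.51596801 -0.34530475]schema error: expected keys x, y, z, turn
```

```bash
python3 -m crank '[{"x":0,"y":0,"z":-4,"turn":-0.14},{"x":0,"y":0,"z":-4,"turn":-0.14},{"x":0,"y":0,"z":-3,"turn":-0.14}]' 100; python3 -m crank '[{"x":-4,"y":-3,"z":0,"turn":0},{"x":-4,"y":-3,"z":0,"turn":0},{"x":-4,"y":-3,"z":0,"turn":0},{"x":-4,"y":-3,"z":0,"turn":0},{"x":-4,"y":-3,"z":0,"turn":0}]'
```

```text
time: 0.4
tool_pos: [0.2218, 0.5844, 0.3434]
tool_rot: [0.0, -0.031, 1.0, 0.0]
contact_force: [0.6, 0.3, -0.1]
gripper_width: 0.998
grasp_force: 0.0
time: 0.9
tool_pos: [0.4313, 0.4446, 0.3408]
tool_rot: [-0.0, -0.029, 1.0, -0.0]
contact_force: [0.2, 0.1, 0.3]
gripper_width: 1.001
grasp_force: 0.0
```

```bash
for i in 1; do python3 -m crank '[{"x":-1,"y":-4.8,"z":0,"turn":0},{"x":-1,"y":-4.8,"z":0,"turn":0},{"x":-1,"y":-4.8,"z":0,"turn":0},{"x":-0.6,"y":-4.8,"z":0,"turn":0},{"x":0,"y":-4.8,"z":0,"turn":0}]'; done; python3 -m crank '[{"x":0,"y":-4.8,"z":0,"turn":0},{"x":0,"y":-4.8,"z":0,"turn":0},{"x":0,"y":-4.8,"z":0,"turn":0},{"x":0,"y":-4.8,"z":0,"turn":0},{"x":0,"y":-4.8,"z":0,"turn":0}]'; python3 -m crank '[{"x":0,"y":-4.8,"z":0,"turn":0},{"x":0,"y":-4.8,"z":0,"turn":0},{"x":0,"y":-4.8,"z":0,"turn":0},{"x":0,"y":-4.8,"z":0,"turn":0},{"x":0,"y":-4.8,"z":0,"turn":0}]'; python3 -m crank '[{"x":0,"y":-4.8,"z":0,"turn":0},{"x":0,"y":-4.8,"z":0,"turn":0}]'
python3 - <<'E'
from plant import manip
print(manip.state()['joint_pos'])
E
```

```text
time: 1.4
tool_pos: [0.4798, 0.2064, 0.3405]
tool_rot: [-0.0, -0.028, 1.0, -0.0]
contact_force: [0.7, -0.6, -0.3]
gripper_width: 1.0
grasp_force: 0.0
time: 1.9
tool_pos: [0.4929, -0.033, 0.3409]
tool_rot: [-0.0, -0.029, 1.0, 0.0]
contact_force: [1.6, 0.1, -0.3]
gripper_width: 1.0
grasp_force: 0.0
time: 2.4
tool_pos: [0.5067, -0.2727, 0.3407]
tool_rot: [-0.0, -0.028, 1.0, 0.0]
contact_force: [1.5, 0.8, -0.2]
gripper_width: 1.002
grasp_force: 0.0
time: 2.6
tool_pos: [0.5122, -0.3685, 0.3406]
tool_rot: [-0.0, -0.028, 1.0, 0.0]
contact_force: [1.0, -0.4, 0.3]
gripper_width: 0.999
grasp_force: 0.0
[-7.41599572e-01  2.60280976e-02  1.46065905e+00  1.69425151e-04
  1.65577497e+00 -2.36927526e+00]
```

Run:
```python
from h import *
from plant import manip
t,R=pose(manip.state());m=manip.camera_model("wrist");p,d=manip.grab_frame("wrist")
np.savez("pics/w1.npz",p=p,d=d,K=m["mtx"],T=m["world_to_cam"]);cv2.imwrite("pics/w1.png",p[:,:,::-1])
w=cloud(p,d,m["mtx"],m["world_to_cam"]).reshape(-1,3)
l=(w-t)@R*1000 # tool frame mm
z=w[:,2]*1000
def f(n,a,b,y0,y1,x=70):
    q=l[(z>a)&(z<b)&(l[:,1]>y0)&(l[:,1]<y1)&(abs(l[:,0])<x)]
    print(n,len(q),rect(q),q[:,:2].min(0).round(1),q[:,:2].max(0).round(1))
f("box",80,88,-45,20);f("hook",90,100,15,40);f("handle",96,108,-95,-55);f("bin face?",30,70,-110,-70,150)
f("binlid",225,240,-120,-60,150)
```

```text
box 3581 (array([ -6848.6, -14142. ]), array([61326.1, 98983.6]), 89.96) [-56.3 -44.8] [42.7 16.5]
hook 646 (array([-6979.6, 25920.2]), array([21472.6, 98474. ]), 89.84) [-56.2  15.3] [42.3 36.7]
handle 826 (array([   194.6, -82966.8]), array([ 20008.2, 139473.5]), 88.59) [-69.8 -94.4] [ 69.7 -73. ]
bin face? 1280 (array([  1712.9, -92484.2]), array([  3288.2, 296465.1]), 89.04) [-146.5  -96.6] [149.9 -88.5]
binlid 12644 (array([  -8191.9, -104055.5]), array([ 34682.5, 284117.7]), 88.63) [-150. -120.] [134.2 -83.3]
```

View pics/w1.png

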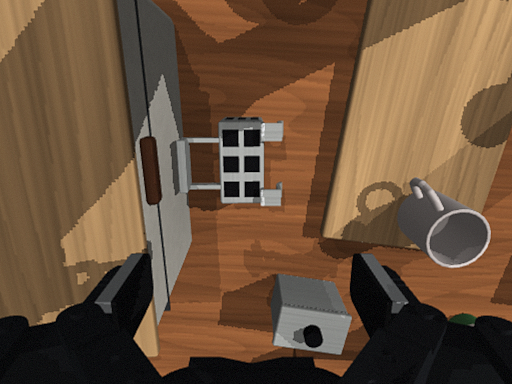

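The wrist view shows the drainer at (242,160), aligned with the tool to 0.1°, with its handle at (182,165) and its prongs at (270,130) and (270,197). Box centre in tool axes is (-6.8, -10.4) mm.

```bash
python3 -m crank '[{"x":-0.7,"y":-1.05,"z":0,"turn":0},{"x":0,"y":0,"z":4,"turn":0},{"x":0,"y":0,"z":5,"turn":0},{"x":0,"y":0,"z":5,"turn":0},{"x":0,"y":0,"z":4,"turn":0}]' 88;  python3 -m crank '[{"x":0,"y":0,"z":0,"turn":0}]'
python3 - <<'E'
from h import *
from plant import manip
t,R=pose(manip.state());m=manip.camera_model("wrist");p,d=manip.grab_frame("wrist")
cv2.imwrite("pics/w2.png",p[:,:,::-1])
w=cloud(p,d,m["mtx"],m["world_to_cam"]).reshape(-1,3)
l=(w-t)@R*1000;z=w[:,2]*1000
def f(n,a,b,y0,y1,x=70):
    q=l[(z>a)&(z<b)&(l[:,1]>y0)&(l[:,1]<y1)&(abs(l[:,0])<x)]
    print(n,len(q),q[:,:2].min(0).round(1),q[:,:2].max(0).round(1))
f("box",80,88,-35,35);f("hook",90,100,20,55);f("handle",98,110,-85,-50,50)
E
```

```text
time: 3.15
tool_pos: [0.5199, -0.3748, 0.158]
tool_rot: [-0.001, -0.029, 1.0, 0.001]
contact_force: [0.2, 0.5, -0.8]
gripper_width: 0.881
grasp_force: 0.0
time: 3.25
tool_pos: [0.5171, -0.3724, 0.1529]
tool_rot: [-0.005, -0.029, 1.0, 0.005]
contact_force: [-0.6, 1.1, -0.6]
gripper_width: 0.878
grasp_force: 0.0
box 11167 [-52.7 -35. ] [47.3 19.9]
hook 2037 [-52.2  20. ] [46.4 40.2]
handle 1601 [-30.1 -80.2] [ 28.2 -69.4]
```

Run:
```python
from h import *
from plant import manip
s=manip.state();print({k:np.round(v,3) for k,v in s.items()});p,d=manip.grab_frame("scene")
cv2.imwrite("pics/s2.png",cv2.resize(p[60:330,0:380,::-1],None,fx=2,fy=2))
```

```text
{'time': np.float64(3.3), 'joint_pos': array([-0.741,  0.145,  1.639,  0.   ,  1.365, -2.37 ]), 'joint_vel': array([-0.002, -0.052, -0.098, -0.003,  0.001, -0.002]), 'joint_efforts': array([-7.5000e-02, -3.9843e+01, -3.3531e+01, -4.0000e-03, -1.5000e-02,
        1.0000e-03]), 'tool_pos': array([ 0.519, -0.374,  0.158]), 'tool_rot': array([-0.003, -0.029,  1.   ,  0.003]), 'contact_force': array([ 0.265, -0.408,  2.22 ]), 'ft_torque': array([-0.03 , -0.028, -0.005]), 'grasp_force': np.float64(0.0), 'gripper_width': np.float64(0.88)}
```

View pics/s2.png

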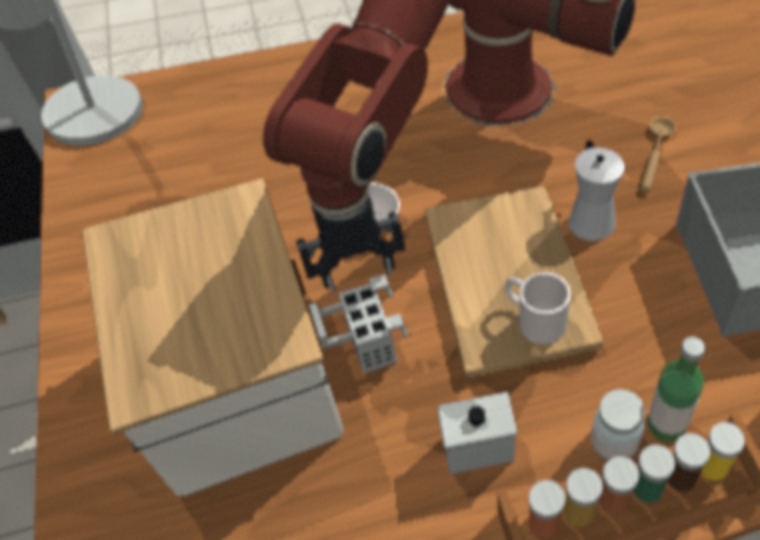

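The arm is clear of the bin in the scene view, with the fingers at (320,270) and (400,240) above the drainer. I'll let it settle.

```bash
cat > look.py <<'E'
from h import *
from plant import manip
def look(tag):
    t,R=pose(manip.state());m=manip.camera_model("wrist");p,d=manip.grab_frame("wrist")
    cv2.imwrite(f"pics/{tag}.png",p[:,:,::-1])
    w=cloud(p,d,m["mtx"],m["world_to_cam"]).reshape(-1,3)
    print("tcp",t.round(4),"yaw_y",round(np.degrees(np.arctan2(R[1,1],R[0,1])),2),"tilt",R[:2,2].round(4))
    return w,(w-t)@R*1000,t,R
E
python3 -m crank '[{"x":0,"y":0,"z":0,"turn":0},{"x":0,"y":0,"z":0,"turn":0},{"x":0,"y":0,"z":0,"turn":0}]'
python3 - <<'E'
from look import *
w,l,t,R=look("w3");z=w[:,2]*1000
def f(n,a,b,y0,y1,x=70):
    q=l[(z>a)&(z<b)&(l[:,1]>y0)&(l[:,1]<y1)&(abs(l[:,0])<x)]
    print(n,len(q),q[:,:2].min(0).round(1),q[:,:2].max(0).round(1))
f("box",80,88,-35,35);f("hook",90,100,20,55);f("handle",98,110,-85,-50,50)
E
```

```text
time: 3.65
tool_pos: [0.5214, -0.3776, 0.1643]
tool_rot: [0.002, -0.029, 1.0, -0.002]
contact_force: [-0.1, 0.7, 0.0]
gripper_width: 0.884
grasp_force: 0.0
tcp [ 0.5214 -0.3776  0.1643] yaw_y 93.28 tilt [ 0.0033 -0.003 ]
box 10494 [-47.6 -35. ] [52.1 26.5]
hook 2297 [-47.6  22. ] [51.2 46.6]
handle 2551 [-35.9 -84.3] [ 49.9 -63.2]
```

```bash
python3 -m crank '[{"x":0.2,"y":-0.05,"z":2,"turn":0},{"x":0,"y":0,"z":2.5,"turn":0},{"x":0,"y":0,"z":2.5,"turn":0},{"x":0,"y":0,"z":2.5,"turn":0},{"x":0,"y":0,"z":2,"turn":0}]'; python3 -m crank '[{"x":0,"y":0,"z":0.3,"turn":0},{"x":0,"y":0,"z":0,"turn":0},{"x":0,"y":0,"z":0,"turn":0},{"x":0,"y":0,"z":0,"turn":0}]'
```

```text
time: 4.2
tool_pos: [0.5182, -0.3774, 0.0456]
tool_rot: [0.0, -0.029, 1.0, -0.0]
contact_force: [0.2, -2.0, 1.5]
gripper_width: 0.882
grasp_force: 0.0
time: 4.6
tool_pos: [0.5192, -0.3782, 0.0453]
tool_rot: [0.001, -0.029, 1.0, -0.001]
contact_force: [-0.4, 1.1, -0.3]
gripper_width: 0.879
grasp_force: 0.2
```

```bash
python3 -m crank '[{"x":0,"y":0,"z":0,"turn":0},{"x":0,"y":0,"z":0,"turn":0},{"x":0,"y":0,"z":0,"turn":0},{"x":0,"y":0,"z":0,"turn":0},{"x":0,"y":0,"z":0,"turn":0}]' 0;  python3 -m crank '[{"x":0,"y":0,"z":-0.5,"turn":0},{"x":0,"y":0,"z":-1,"turn":0},{"x":0,"y":0,"z":-1.5,"turn":0},{"x":0,"y":0,"z":0,"turn":0},{"x":0,"y":0,"z":0,"turn":0}]'
```

```text
time: 5.1
tool_pos: [0.5191, -0.3784, 0.045]
tool_rot: [0.001, -0.029, 1.0, -0.001]
contact_force: [-0.8, -1.4, 5.6]
gripper_width: 0.622
grasp_force: 64.2
time: 5.6
tool_pos: [0.5187, -0.3776, 0.0743]
tool_rot: [0.001, -0.029, 1.0, -0.001]
contact_force: [0.8, -0.4, -2.4]
gripper_width: 0.625
grasp_force: 63.5
```

```bash
python3 -m crank '[{"x":0,"y":1.5,"z":0,"turn":0},{"x":0.8,"y":3,"z":-1.5,"turn":0},{"x":1.5,"y":3.5,"z":-2,"turn":0},{"x":1.8,"y":4,"z":-1.5,"turn":0},{"x":1.8,"y":4,"z":0,"turn":0}]';  python3 -m crank '[{"x":1.5,"y":3.5,"z":0,"turn":0},{"x":1.2,"y":2.5,"z":0,"turn":0},{"x":0,"y":1.3,"z":0,"turn":0},{"x":0,"y":0,"z":0,"turn":0},{"x":0,"y":0,"z":0,"turn":0}]'
```

```text
time: 6.1
tool_pos: [0.4504, -0.2196, 0.1251]
tool_rot: [0.001, -0.029, 1.0, -0.001]
contact_force: [0.4, -0.7, -2.5]
gripper_width: 0.621
grasp_force: 64.1
time: 6.6
tool_pos: [0.4196, -0.1498, 0.1234]
tool_rot: [0.0, -0.029, 1.0, -0.0]
contact_force: [-0.2, -0.3, -3.1]
gripper_width: 0.626
grasp_force: 64.3
```

```bash
python3 -m crank '[{"x":0,"y":0,"z":1.5,"turn":0},{"x":0,"y":0,"z":1.5,"turn":0},{"x":0,"y":0,"z":1,"turn":0},{"x":0,"y":0,"z":0.4,"turn":0},{"x":0,"y":0,"z":0,"turn":0}]';  python3 -m crank '[{"x":0,"y":0,"z":0.2,"turn":0},{"x":0,"y":0,"z":0.2,"turn":0},{"x":0,"y":0,"z":0,"turn":0}]'
```

```text
time: 7.1
tool_pos: [0.4189, -0.1499, 0.0787]
tool_rot: [-0.001, -0.028, 1.0, 0.0]
contact_force: [0.3, -0.2, -2.9]
gripper_width: 0.627
grasp_force: 64.3
time: 7.4
tool_pos: [0.4192, -0.1497, 0.0755]
tool_rot: [0.0, -0.029, 1.0, -0.0]
contact_force: [-0.4, 0.6, -2.8]
gripper_width: 0.625
grasp_force: 64.3
```

```bash
python3 -m crank '[{"x":0,"y":0,"z":0.1,"turn":0},{"x":0,"y":0,"z":0,"turn":0}]';  python3 -m crank '[{"x":0,"y":0,"z":0.1,"turn":0},{"x":0,"y":0,"z":0,"turn":0}]'
```

```text
time: 7.6
tool_pos: [0.4194, -0.1498, 0.0749]
tool_rot: [0.0, -0.029, 1.0, -0.0]
contact_force: [-1.4, -0.1, -0.1]
gripper_width: 0.629
grasp_force: 64.4
time: 7.8
tool_pos: [0.4194, -0.1498, 0.0749]
tool_rot: [-0.0, -0.029, 1.0, -0.0]
contact_force: [-5.4, 0.8, 7.8]
gripper_width: 0.627
grasp_force: 65.5
```

```bash
python3 -m crank '[{"x":0,"y":0,"z":-0.1,"turn":0},{"x":0,"y":0,"z":0,"turn":0},{"x":0,"y":0,"z":0,"turn":0},{"x":0,"y":0,"z":0,"turn":0},{"x":0,"y":0,"z":0,"turn":0}]' 88;  python3 -m crank '[{"x":0,"y":0,"z":-1,"turn":0},{"x":0,"y":0,"z":-3,"turn":0},{"x":0,"y":0,"z":-4,"turn":0},{"x":0,"y":0,"z":-4,"turn":0},{"x":0,"y":0,"z":-3,"turn":0}]';  python3 -m crank '[{"x":0,"y":-1.8,"z":-1,"turn":0},{"x":0,"y":-2.5,"z":0,"turn":0},{"x":0,"y":-2.5,"z":0,"turn":0},{"x":0,"y":0,"z":0,"turn":0},{"x":0,"y":0,"z":0,"turn":0}]' 60; python3 -m crank '[{"x":0,"y":0,"z":0,"turn":0},{"x":0,"y":0,"z":0,"turn":0},{"x":0,"y":0,"z":0,"turn":0}]'
python3 - <<'E'
from look import *
w,l,t,R=look("w4");z=w[:,2]*1000
def f(n,a,b,y0,y1,x=70):
    q=l[(z>a)&(z<b)&(l[:,1]>y0)&(l[:,1]<y1)&(abs(l[:,0])<x)]
    print(n,len(q),rect(q/1000),q[:,:2].min(0).round(1),q[:,:2].max(0).round(1))
f("box",110,118,25,100);f("hook",120,130,90,130);f("handle",126,140,-25,25,50)
E
```

```text
time: 8.3
tool_pos: [0.4193, -0.1498, 0.0745]
tool_rot: [0.0, -0.029, 1.0, -0.0]
contact_force: [0.0, 0.4, 0.6]
gripper_width: 0.884
grasp_force: 0.3
time: 8.8
tool_pos: [0.4195, -0.1499, 0.2278]
tool_rot: [0.001, -0.029, 1.0, -0.001]
contact_force: [1.2, -0.5, 0.9]
gripper_width: 0.881
grasp_force: 0.0
time: 9.3
tool_pos: [0.4228, -0.2175, 0.2345]
tool_rot: [-0.0, -0.028, 1.0, 0.0]
contact_force: [-0.2, -0.3, -1.3]
gripper_width: 0.6
grasp_force: 0.0
time: 9.6
tool_pos: [0.423, -0.2169, 0.2343]
tool_rot: [0.0, -0.029, 1.0, 0.0]
contact_force: [-0.7, -0.1, 0.6]
gripper_width: 0.6
grasp_force: 0.0
tcp [ 0.423  -0.2169  0.2343] yaw_y 93.33 tilt [0.0001 0.    ]
box 8031 (array([-0.6, 60.3]), array([70.7, 99.1]), 89.82) [-50.2  25. ] [49.  95.7]
hook 1742 (array([ -1.1, 103. ]), array([25.1, 98.1]), 89.94) [-50.1  90.5] [ 47.9 115.6]
handle 1026 (array([-0.8,  0.2]), array([61.7,  9.4]), 0.08) [-31.7  -4.5] [30.   4.8]
```

View pics/w4.png

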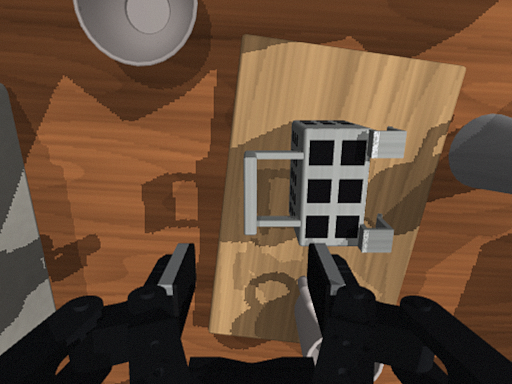

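The drainer stands upright on the board at (335,185), with its handle bar at (250,192), almost centred under the tool. Next I take the handle.

```bash
python3 -m crank '[{"x":-0.1,"y":0,"z":0,"turn":0},{"x":0,"y":0,"z":1.5,"turn":0},{"x":0,"y":0,"z":3,"turn":0},{"x":0,"y":0,"z":3,"turn":0},{"x":0,"y":0,"z":3,"turn":0}]' 40;  python3 -m crank '[{"x":0,"y":0,"z":2,"turn":0},{"x":0,"y":0,"z":1.2,"turn":0},{"x":0,"y":0,"z":0,"turn":0},{"x":0,"y":0,"z":0,"turn":0},{"x":0,"y":0,"z":0,"turn":0}]'; python3 -m crank '[{"x":0,"y":0,"z":0,"turn":0},{"x":0,"y":0,"z":0,"turn":0},{"x":0,"y":0,"z":0,"turn":0},{"x":0,"y":0,"z":0,"turn":0},{"x":0,"y":0,"z":0,"turn":0}]' 0
```

```text
time: 10.15
tool_pos: [0.4235, -0.2171, 0.1272]
tool_rot: [-0.0, -0.029, 1.0, 0.0]
contact_force: [0.2, 0.1, 0.5]
gripper_width: 0.398
grasp_force: 0.0
time: 10.65
tool_pos: [0.4249, -0.2181, 0.0988]
tool_rot: [0.001, -0.029, 1.0, -0.001]
contact_force: [-0.2, 0.1, 0.0]
gripper_width: 0.402
grasp_force: 0.0
time: 11.15
tool_pos: [0.4247, -0.2181, 0.0986]
tool_rot: [0.001, -0.029, 1.0, -0.001]
contact_force: [-0.5, -1.7, 5.5]
gripper_width: 0.108
grasp_force: 59.4
```

Run:
```python
from h import *
z=np.load("pics/top0.npz");w=cloud(z['p'],z['d'],z['K'],z['T'])
q=w[90:235,0:145].reshape(-1,3);q=q[(q[:,2]>.122)&(q[:,2]<.138)]
import cv2
b=cv2.boxPoints(cv2.minAreaRect((q[:,:2]*1000).astype(np.float32)));print(b)
a=np.radians(82.63-90);Rb=np.array([[np.cos(a),-np.sin(a)],[np.sin(a),np.cos(a)]])
l=(q[:,:2]-[.5845,.329])@Rb*1000
for n,s,i in(("+y",(l[:,1]>145)&(abs(l[:,0])<105),1),("-y",(l[:,1]<-145)&(abs(l[:,0])<105),1),("+x",(l[:,0]>105)&(abs(l[:,1])<145),0),("-x",(l[:,0]<-105)&(abs(l[:,1])<145),0)):
    e=l[s]; print(n,len(e),np.percentile(e[:,i],[2,50,98]).round(1),"slope",np.degrees(np.polyfit(e[:,1-i],e[:,i],1)[0]).round(2) if len(e)>5 else "", np.median(q[s],0).round(4))
```

```text
[[443.2715  183.463  ]
 [684.1607  152.322  ]
 [725.81506 474.5359 ]
 [484.92584 505.67688]]
+y 144 [152.  155.5 161. ] slope 0.47 [0.6633 0.4766 0.127 ]
-y 266 [-160.5 -157.8 -153.6] slope -0.01 [0.5591 0.1738 0.1281]
+x 343 [113.6 116.7 121. ] slope 0.06 [0.7005 0.3117 0.1282]
-x 300 [-119.6 -116.7 -113.3] slope 0.06 [0.4665 0.3295 0.1289]
```

```bash
python3 -m crank '[{"x":0,"y":0,"z":-1,"turn":0},{"x":0,"y":0,"z":-3,"turn":0},{"x":0,"y":0,"z":-4,"turn":0},{"x":0,"y":0,"z":-4,"turn":0.02},{"x":0,"y":0,"z":-4,"turn":0.06}]';  python3 -m crank '[{"x":0,"y":0,"z":-2,"turn":0.06},{"x":0,"y":0,"z":0,"turn":0.047},{"x":0,"y":1.5,"z":0,"turn":0},{"x":-0.5,"y":3,"z":0,"turn":0},{"x":-0.7,"y":4,"z":0,"turn":0}]'; python3 -m crank '[{"x":-0.7,"y":4,"z":0,"turn":0},{"x":-0.7,"y":4,"z":0,"turn":0},{"x":-0.7,"y":4,"z":0,"turn":0},{"x":-0.7,"y":4,"z":0,"turn":0},{"x":-0.7,"y":4,"z":0,"turn":0}]';python3 -m crank '[{"x":-0.7,"y":4,"z":0,"turn":0},{"x":-0.7,"y":4,"z":0,"turn":0},{"x":-0.7,"y":4,"z":0,"turn":0},{"x":-0.7,"y":4,"z":0,"turn":0},{"x":-0.6,"y":4,"z":0,"turn":0}]';python3 -m crank '[{"x":-0.7,"y":4,"z":0,"turn":0},{"x":-0.7,"y":3,"z":0,"turn":0},{"x":0,"y":1.2,"z":0,"turn":0},{"x":0,"y":0,"z":0,"turn":0},{"x":0,"y":0,"z":0,"turn":0}]'; python3 -m crank '[{"x":0,"y":0,"z":0,"turn":0},{"x":0,"y":0,"z":0,"turn":0},{"x":0,"y":0,"z":0,"turn":0}]'
python3 - <<'E'
from look import *
w,l,t,R=look("w5");z=w[:,2]*1000;np.savez("pics/w5.npz",w=w,l=l)
def f(n,a,b,y0,y1,x0,x1):
    q=l[(z>a)&(z<b)&(l[:,1]>y0)&(l[:,1]<y1)&(l[:,0]>x0)&(l[:,0]<x1)]
    if len(q)>5: print(n,len(q),rect(q/1000),q[:,:2].min(0).round(1),q[:,:2].max(0).round(1),q[:,2].max().round(1))
f("rim+y",124,136,80,150,-120,120);f("rim-x",124,136,-100,80,60,160);f("rim+x",124,136,-100,80,-200,-60);
f("drainer hook",250,330,85,130,-70,70);f("handle",250,330,-20,20,-50,50);f("box",200,330,50,100,-70,70)
E
```

```text
time: 11.65
tool_pos: [0.4231, -0.2168, 0.2578]
tool_rot: [-0.001, 0.012, 1.0, 0.001]
contact_force: [0.1, -0.6, -2.3]
gripper_width: 0.11
grasp_force: 59.0
time: 12.15
tool_pos: [0.4459, -0.1336, 0.2757]
tool_rot: [-0.001, 0.066, 0.998, 0.001]
contact_force: [0.6, 0.8, -1.9]
gripper_width: 0.108
grasp_force: 58.9
time: 12.65
tool_pos: [0.5063, 0.0616, 0.2756]
tool_rot: [-0.002, 0.064, 0.998, -0.0]
contact_force: [0.7, -0.6, -2.7]
gripper_width: 0.112
grasp_force: 59.0
time: 13.15
tool_pos: [0.5656, 0.2552, 0.2752]
tool_rot: [-0.002, 0.064, 0.998, -0.001]
contact_force: [0.7, -0.5, -2.0]
gripper_width: 0.113
grasp_force: 59.0
time: 13.65
tool_pos: [0.5906, 0.3319, 0.2762]
tool_rot: [-0.001, 0.065, 0.998, -0.001]
contact_force: [0.0, -0.4, -2.7]
gripper_width: 0.109
grasp_force: 59.2
time: 13.95
tool_pos: [0.5916, 0.3315, 0.2777]
tool_rot: [0.0, 0.065, 0.998, 0.0]
contact_force: [-0.4, -0.3, -3.1]
gripper_width: 0.108
grasp_force: 59.1
tcp [0.5916 0.3315 0.2777] yaw_y 82.5 tilt [0.0003 0.    ]
rim+y 206 (array([119.7, 115.3]), array([ 5.3, 69.8]), 4.28) [114.5  80.3] [120.  149.9] 153.6
rim-x 2147 (array([122.5, -10. ]), array([179.9,   6.6]), 89.89) [119.1 -99.9] [126.   79.9] 153.6
rim+x 347 (array([-152.4,  -17.7]), array([ 89.7, 164.7]), 0.11) [-197.4  -99.9] [-107.5   64.8] 153.7
drainer hook 8107 (array([  1. , 102.7]), array([ 35.4, 100.3]), 89.93) [-49.2  85. ] [ 51.1 120.4] 27.3
handle 9946 (array([ 4.9, -1. ]), array([63.1, 38.3]), 15.77) [-30.5 -20. ] [32.2 20. ] -1.5
box 21782 (array([ 3.8, 74.1]), array([49. , 96.6]), 87.66) [-45.1  50. ] [ 51.3 100. ] 65.2
```

View pics/w5.png

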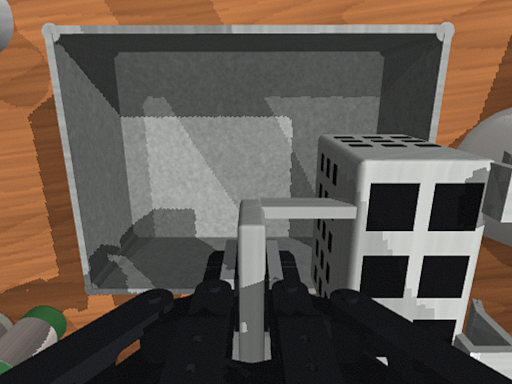

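The bowl lies square to the tool, with its +y rim at image right from (450,30) to (430,150). The drainer is held level at (410,250). A pale round object stands beyond the wall at (490,140), so I'll measure that too.

```bash
python3 - <<'E'
from h import *
z=np.load("pics/w5.npz");w,l=z['w'],z['l'];h=w[:,2]*1000
def f(n,a,b,y0,y1,x0,x1):
    q=l[(h>a)&(h<b)&(l[:,1]>y0)&(l[:,1]<y1)&(l[:,0]>x0)&(l[:,0]<x1)]
    if len(q)>5: print(n,len(q),rect(q/1000),np.percentile(q[:,:2],[2,50,98],axis=0).round(1).tolist())
f("rim+y",125,135,150,240,0,112)
f("rim-y",125,135,-200,-80,0,112)
f("beyond",20,400,225,420,-200,200)
q=w[(l[:,1]>222)&(l[:,1]<420)&(h>20)];print(len(q),q.min(0),q.max(0),np.median(q,0))
p,d=None,None
E
python3 - <<'E'
from h import *
z=np.load("pics/scene0.npz");w=cloud(z['p'],z['d'],z['K'],z['T'])
q=w[130:195,465:512].reshape(-1,3);q=q[q[:,2]>.03];print("roll",rect(q[:, :]),np.nanmin(q,0),np.nanmax(q,0))
E
```

```text
rim+y 984 (array([ 72.9, 155.5]), array([78.2,  7.4]), 0.07) [[36.1, 152.0], [75.2, 154.5], [110.5, 158.6]]
rim-y 1359 (array([  56.1, -158. ]), array([  7.9, 111.8]), 89.86) [[2.5, -161.4], [60.6, -157.2], [110.3, -154.7]]
beyond 1826 (array([-25.1, 279.4]), array([ 44.1, 152.5]), 87.84) [[-93.4, 259.9], [15.7, 272.4], [46.6, 296.5]]
1826 [0.57914089 0.58653826 0.02001338] [0.73103187 0.63434514 0.0956827 ] [0.61079503 0.60038339 0.04812391]
roll (array([657.1, 580.4]), array([224.3, 158.8]), 85.33) [0.58155808 0.46246074 0.03010733] [0.74315516 0.68633336 0.20862434]
```

```bash
python3 -m crank '[{"x":0,"y":1.5,"z":0,"turn":0},{"x":0,"y":2.5,"z":0,"turn":0},{"x":0,"y":1.25,"z":0,"turn":0},{"x":0,"y":0,"z":1,"turn":0},{"x":0,"y":0,"z":3,"turn":0}]'; python3 -m crank '[{"x":0,"y":0,"z":3,"turn":0},{"x":0,"y":0,"z":2.5,"turn":0},{"x":0,"y":0,"z":1.5,"turn":0},{"x":0,"y":0,"z":0,"turn":0},{"x":0,"y":0,"z":0,"turn":0}]'; python3 -m crank '[{"x":0,"y":0,"z":0,"turn":0},{"x":0,"y":0,"z":0,"turn":0},{"x":0,"y":0,"z":0,"turn":0}]'
python3 - <<'E'
from look import *
w,l,t,R=look("w6");z=w[:,2]*1000
def f(n,a,b,y0,y1,x0,x1):
    q=l[(z>a)&(z<b)&(l[:,1]>y0)&(l[:,1]<y1)&(l[:,0]>x0)&(l[:,0]<x1)]
    if len(q)>5: print(n,len(q),rect(q/1000),np.percentile(q[:,:2],[2,50,98],axis=0).round(1).tolist())
f("rim+y",125,134,85,125,55,112)
f("rim+y mid",125,134,85,125,-25,25)
f("hook top",t[2]*1000+18,t[2]*1000+34,92,130,-55,55)
p,d=manip.grab_frame("scene");cv2.imwrite("pics/s6.png",cv2.resize(p[90:260,310:512,::-1],None,fx=3,fy=3))
E
```

```text
time: 14.5
tool_pos: [0.6001, 0.3857, 0.2408]
tool_rot: [0.003, 0.064, 0.998, 0.002]
contact_force: [0.6, -0.3, -2.2]
gripper_width: 0.107
grasp_force: 59.2
time: 15.0
tool_pos: [0.5987, 0.3845, 0.1679]
tool_rot: [0.0, 0.065, 0.998, 0.0]
contact_force: [0.1, -0.5, -2.3]
gripper_width: 0.112
grasp_force: 59.3
time: 15.3
tool_pos: [0.599, 0.3849, 0.1689]
tool_rot: [0.001, 0.065, 0.998, 0.001]
contact_force: [-0.1, -0.1, -2.5]
gripper_width: 0.107
grasp_force: 59.3
tcp [0.599  0.3849 0.1689] yaw_y 82.57 tilt [0.0022 0.001 ]
rim+y 1958 (array([ 83.5, 101.5]), array([ 8.2, 57. ]), 88.98) [[56.5, 98.1], [85.4, 100.5], [111.1, 104.6]]
hook top 1848 (array([  3.8, 103.6]), array([23.3, 91.8]), 89.99) [[-39.1, 92.0], [-28.4, 95.4], [48.9, 112.1]]
```

View pics/w6.png

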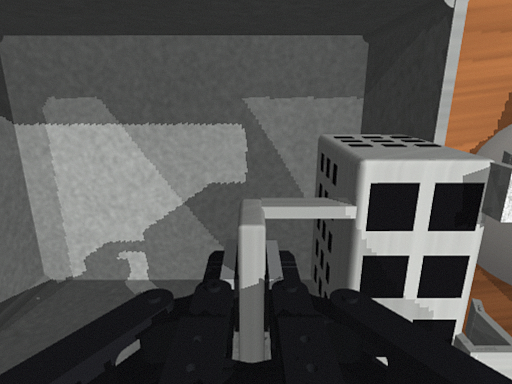

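The drainer is level over the bowl, with the rim just under the prongs at image right. Hook and rim agree to 1.5 mm, so I lower it.

```bash
python3 -m crank '[{"x":0,"y":-0.1,"z":0.5,"turn":0},{"x":0,"y":0,"z":1,"turn":0},{"x":0,"y":0,"z":1,"turn":0},{"x":0,"y":0,"z":0.5,"turn":0},{"x":0,"y":0,"z":0,"turn":0}]'; python3 -m crank '[{"x":0,"y":0,"z":1,"turn":0},{"x":0,"y":0,"z":1,"turn":0},{"x":0,"y":0,"z":0.5,"turn":0},{"x":0,"y":0,"z":0,"turn":0},{"x":0,"y":0,"z":0,"turn":0}]'
```

```text
time: 15.9
tool_pos: [0.5971, 0.383, 0.1348]
tool_rot: [-0.002, 0.065, 0.998, -0.001]
contact_force: [0.2, -0.1, -2.6]
gripper_width: 0.109
grasp_force: 59.1
time: 16.4
tool_pos: [0.5982, 0.3836, 0.1121]
tool_rot: [-0.0, 0.065, 0.998, -0.0]
contact_force: [-0.1, 0.6, -2.7]
gripper_width: 0.107
grasp_force: 59.2
```

```bash
python3 -m crank '[{"x":0,"y":0,"z":0.2,"turn":0},{"x":0,"y":0,"z":0.2,"turn":0},{"x":0,"y":0,"z":0,"turn":0}]'; python3 -m crank '[{"x":0,"y":0,"z":0.1,"turn":0},{"x":0,"y":0,"z":0,"turn":0}]';python3 -m crank '[{"x":0,"y":0,"z":0.1,"turn":0},{"x":0,"y":0,"z":0,"turn":0}]'
```

```text
time: 16.7
tool_pos: [0.5981, 0.3835, 0.1082]
tool_rot: [-0.0, 0.065, 0.998, -0.0]
contact_force: [0.1, -0.9, -3.1]
gripper_width: 0.113
grasp_force: 59.3
time: 16.9
tool_pos: [0.5982, 0.3835, 0.1072]
tool_rot: [-0.0, 0.065, 0.998, -0.0]
contact_force: [-0.1, -0.7, -3.5]
gripper_width: 0.109
grasp_force: 59.3
time: 17.1
tool_pos: [0.5984, 0.3836, 0.1067]
tool_rot: [0.0, 0.065, 0.998, 0.0]
contact_force: [-1.6, -0.8, -2.3]
gripper_width: 0.11
grasp_force: 59.4
```

```bash
python3 -m crank '[{"x":0,"y":0,"z":0.1,"turn":0},{"x":0,"y":0,"z":0,"turn":0}]'
python3 - <<'E'
from look import *
p,d=manip.grab_frame("scene");cv2.imwrite("pics/s7.png",cv2.resize(p[90:260,310:512,::-1],None,fx=3.5,fy=3.5))
E
```

```text
time: 17.3
tool_pos: [0.5985, 0.3837, 0.1063]
tool_rot: [0.0, 0.065, 0.998, 0.0]
contact_force: [-2.1, -2.2, 2.1]
gripper_width: 0.104
grasp_force: 59.9
```

View pics/s7.png

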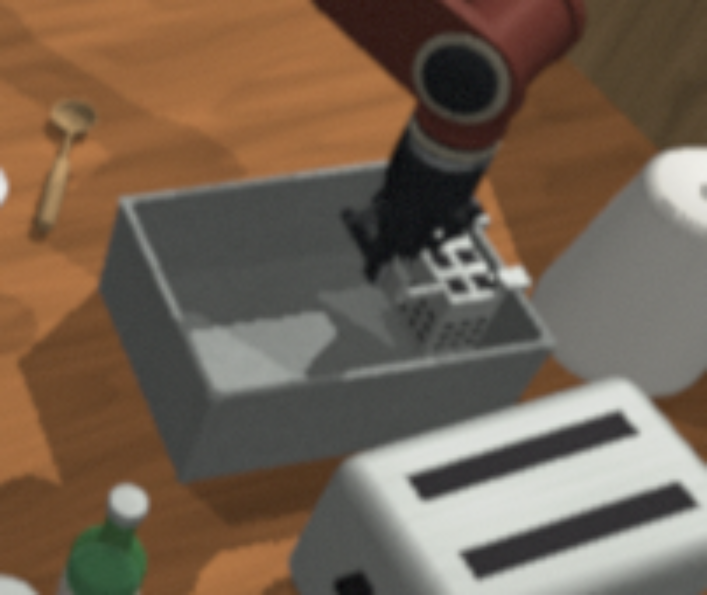

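It sits on the rim with its prongs over the wall at (485,225) and (515,280). I'll bring its back up to the wall before letting go.

```bash
python3 -m crank '[{"x":0,"y":0,"z":-0.2,"turn":0},{"x":0,"y":0.15,"z":0,"turn":0},{"x":0,"y":0.15,"z":0,"turn":0},{"x":0,"y":0,"z":0,"turn":0}]'; python3 -m crank '[{"x":0,"y":0.1,"z":0,"turn":0},{"x":0,"y":0,"z":0,"turn":0}]'
```

```text
time: 17.75
tool_pos: [0.5985, 0.3867, 0.1069]
tool_rot: [-0.0, 0.065, 0.998, -0.0]
contact_force: [-0.4, -0.5, -2.5]
gripper_width: 0.105
grasp_force: 59.3
time: 17.95
tool_pos: [0.5986, 0.3875, 0.107]
tool_rot: [-0.0, 0.065, 0.998, -0.0]
contact_force: [-0.9, -0.7, -3.3]
gripper_width: 0.11
grasp_force: 59.2
```

```bash
python3 -m crank '[{"x":0,"y":0.1,"z":0,"turn":0},{"x":0,"y":0,"z":0,"turn":0}]'; python3 -m crank '[{"x":0,"y":0,"z":0.1,"turn":0},{"x":0,"y":0,"z":0.05,"turn":0},{"x":0,"y":0,"z":0,"turn":0}]'
```

```text
time: 18.15
tool_pos: [0.5986, 0.3876, 0.107]
tool_rot: [-0.001, 0.065, 0.998, -0.001]
contact_force: [-1.2, -5.9, -1.0]
gripper_width: 0.112
grasp_force: 59.4
time: 18.45
tool_pos: [0.5987, 0.3875, 0.1067]
tool_rot: [-0.0, 0.065, 0.998, -0.001]
contact_force: [-4.0, -6.0, 2.4]
gripper_width: 0.108
grasp_force: 60.1
```

```bash
python3 -m crank '[{"x":0,"y":-0.05,"z":0,"turn":0},{"x":0,"y":0,"z":0,"turn":0},{"x":0,"y":0,"z":0,"turn":0},{"x":0,"y":0,"z":0,"turn":0},{"x":0,"y":0,"z":0,"turn":0}]' 40; python3 -m crank '[{"x":0,"y":0,"z":-1,"turn":0},{"x":0,"y":0,"z":-2,"turn":0},{"x":0,"y":0,"z":-3,"turn":0},{"x":0,"y":0,"z":-4,"turn":0},{"x":0,"y":0,"z":-4,"turn":0}]'; python3 -m crank '[{"x":0,"y":0,"z":-3,"turn":0},{"x":0,"y":0,"z":0,"turn":0},{"x":0,"y":0,"z":0,"turn":0},{"x":0,"y":0,"z":0,"turn":0},{"x":0,"y":0,"z":0,"turn":0}]'
python3 - <<'E'
from look import *
w,l,t,R=look("w8");z=w[:,2]*1000
def f(n,a,b,y0,y1,x0,x1):
    q=l[(z>a)&(z<b)&(l[:,1]>y0)&(l[:,1]<y1)&(l[:,0]>x0)&(l[:,0]<x1)]
    if len(q)>5: print(n,len(q),rect(q/1000),np.percentile(q,[2,50,98],axis=0).round(1).tolist(),np.median(z[(z>a)&(z<b)&(l[:,1]>y0)&(l[:,1]<y1)&(l[:,0]>x0)&(l[:,0]<x1)]).round(1))
f("hook",131,142,85,130,-60,60);f("rim",125,131,85,125,55,110);f("box top",117,127,45,93,-45,45);f("handle",134,150,-20,20,-45,45)
E
```

```text
time: 18.95
tool_pos: [0.5989, 0.3883, 0.1059]
tool_rot: [0.0, 0.065, 0.998, 0.0]
contact_force: [0.6, 0.4, 0.4]
gripper_width: 0.401
grasp_force: 0.0
time: 19.45
tool_pos: [0.5985, 0.3879, 0.2475]
tool_rot: [-0.0, 0.065, 0.998, -0.0]
contact_force: [-0.1, -0.3, -0.5]
gripper_width: 0.399
grasp_force: 0.0
time: 19.95
tool_pos: [0.598, 0.3876, 0.2733]
tool_rot: [-0.002, 0.065, 0.998, -0.001]
contact_force: [0.7, -0.8, 0.3]
gripper_width: 0.402
grasp_force: 0.0
tcp [0.598  0.3876 0.2733] yaw_y 82.56 tilt [-0.0034 -0.0017]
hook 1319 (array([ -0.2, 104.3]), array([109.1,  24.9]), 0.21) [[-48.3, 92.5, 138.2], [30.2, 104.2, 139.6], [48.1, 116.1, 141.8]] 133.5
rim 657 (array([82.5, 99.6]), array([ 7.1, 54.9]), 89.98) [[55.9, 96.4, 142.7], [83.3, 98.9, 144.0], [109.1, 102.5, 147.8]] 129.3
box top 5301 (array([-0., 69.]), array([48. , 89.9]), 89.99) [[-42.9, 46.0, 149.0], [3.1, 69.1, 150.5], [43.7, 92.3, 152.0]] 122.6
handle 842 (array([0. , 1.2]), array([ 9.5, 61.4]), 89.78) [[-29.3, -3.4, 130.6], [1.7, 1.7, 132.1], [30.0, 6.0, 134.7]] 141.2
```

View pics/w8.png

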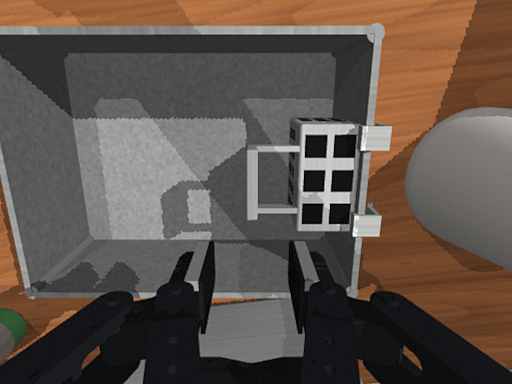

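The drainer hangs square inside the wall by itself. Its prongs are over the rim at (375,137) and (368,225). The box top measures 123 mm and the handle top about 142 mm, as they should for a hung drainer, and the gripper is clear.

```bash
python3 -c "
from plant import manip
print(manip.job_done())"
```

```text
the job is handed in; nothing more can be done
None
```

The drainer was stood on the board and let go, then taken by its handle and hung on the bowl's +y side, square to it with both prongs over the rim; the job was handed in at about 20 s of the 67 s allowed, and no verdict was shown.

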